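# Fit the gauge to the quick coupler

### The job

Fit the pressure gauge to the quick coupler on the air manifold: pull the coupler's sleeve back (down) until it stays back by itself when you let go, then push the gauge's plug fully home so that the sleeve springs forward and locks it, and let go. Feel for the end of each movement and press gently, without forcing the sleeve against its stop or crushing the seal under the gauge, and leave the other things on the bench where they are.

Things in the scene. Friction and masses are not known exactly. Their poses are not given: they have to be found in the camera images.
- coupler: Air manifold fixed to the bench: 100x80 mm foot plate, aluminium block 36 mm high, and on its centre line one upright quick coupler: a 34 mm hex nut, then a steel barrel 30 mm across with a sleeve round it and the mouth on top. Origin: centre of the underside, on the coupler's vertical axis; z up. Its screwed-on depth is unknown: mouth and sleeve stand up to 8 mm above or below the heights given.
- mouth (a point): Nominal centre of the coupler's mouth, on top of its rubber seal, 112 mm above the manifold's origin; z up. The true mouth is up to 8 mm higher or lower, differently each time and not reported, so the end of both motions must be felt. Bore 20 mm across, countersunk to 25 mm at the mouth, for the 18 mm plug. While the sleeve is forward, locking dogs 12 mm down block the bore.
- sleeve (a joint): Knurled brass sleeve on the barrel, 40 mm across, 34 mm tall, centre nominally 23 mm below the mouth. 0 = forward (up, at the start), 0.010 m = down on its rubber stop (then 12 N/mm; beyond 0.0125 is forcing it); spring 4 N at 0, 7 N at the stop. Drawn down to the stop with the bore empty it is caught: let go, it stays at about 0.007 m. When the plug gets fully home it springs up to 0 by itself and locks the plug.
- seal (a joint): Black rubber seal ring round the mouth, 30 mm outside, 25 mm inside: 0 = free, grows as the shoulder of the gauge presses it down, 25 N/mm; beyond 0.0012 m (30 N) it is crushed.
- gauge_case (a point): Centre of the round case of the loose pressure gauge (0.2 kg), half-way up, on its axis (z, up; the gauge is round about it). Case 44 mm across with a 46 mm bezel, 30 mm tall, dial on top. Below it a 20 mm neck, 19 mm long, then a flange 30 mm across whose underside, the shoulder, lies 39 mm below this point. Fully home the shoulder rests on the coupler's seal.
- plug_tip (a point): Tip of the gauge's steel plug, 69 mm below the case's centre; z up. The plug is 18 mm across, 30 mm long from shoulder to tip, slightly bevelled, with a locking groove. With the sleeve set back, pushing it home takes about 5 to 15 N; it may catch lightly at the dogs (press on). Fully home, the force rises steeply (25 N/mm).
- rack: Wooden block fixed to the bench, 76x76x42 mm, origin at the centre of its underside, with a hole 21 mm across and 36 mm deep in the middle of its top. The gauge stands in it, plug down, shoulder on the block; lift it straight up at least 35 mm to clear it.
- chisel: Bevel chisel, 275 mm long, 30 mm thick, lying beside the sink. Origin at the middle of its underside. Leave it alone.
- tape_measure: Tape measure, 33x81x66 mm, standing at the rear, left of the bowl. Origin at the middle of its underside. Leave it alone.

How it is judged:
By the outcome, as a careful person would: the job done as asked, in the order asked, and still so for the second after the job is handed in, with the robot touching nothing.
It also fails if it takes over 58 s, if anything falls off the work surface, if the arm or the gripper's body presses on something with over 40 N, if the wrist force passes 120 N, or if a joint passes its speed limit or range.

### The arm

A 6-joint arm with a two-finger parallel gripper is mounted at the origin on a cart in front of the work surface, level with it; the furniture and walls round the work are solid. World frame = base frame: x ahead of the robot, y to its left, z up, the work surface at z = 0. Lengths are in m, angles in degrees, forces in N, time in s.
With the tool pointing down it reaches from about 0.25 to 0.725 m from the base axis. Payload 9.7 kg.
Tool frame: the origin (TCP) lies midway between the tips of the shut fingers; the grasp point (between the pads) lies 19 mm behind it (bot.pinch_z is the distance from the TCP to the grasp point, in m); z points along the fingers, x is the direction in which the jaws open and shut, and the axes are right-handed (so a half turn about z gives the same grasp; the last joint's range is limited). The gripper opens to 85 mm and grips with 20 to 120 N. Pads are 22 mm wide; open, the fingers measure 114 mm over their backs; the gripper's body (76 mm by 85 mm) begins 54 mm behind the grasp point. The pads swing forward as they close: fully open they stand 13 mm farther back than shut.
Start: joints at [-75.745, 4.979, 10.078, 95.1, 0, 90], TCP at [0.135, -0.533, 0.195] pointing down, gripper open.
Joint ranges: [-179.16, 179.16], [-48.56, 103.87], [-65.8, 70.77], [-126.05, 130.52], [-82.76, 87.17], [-180, 180]. Speed limits (degrees/s): [127.2, 127.2, 147.25, 180, 180, 180].

### API

Orientations are given as [roll, pitch, yaw] about the fixed x, y, z axes, in that order (R = Rz(yaw) Ry(pitch) Rx(roll)).
In Python, from workcell import bot gives the robot as it stands. The module is installed in compiled form; this text tells all that it offers.
- The arm moves only by the shell command python3 -m pendant 'ROWS' [FORCE]. ROWS is JSON, a list of rows, each a list of 7 numbers: the shift along the tool's x, y, z scaled (see below), then the turn, a rotation vector about the tool's x, y, z scaled (see below), then the closure, from 0 (fully open) to 1 (shut). In form: [[tx, ty, tz, wx, wy, wz, jaw], ...]. A call has 1 to 12 rows; each row shifts and turns the pose as measured when the row begins, along the tool's axes as they then stand; what a row does not reach is not made up. The controller multiplies each number of a shift by 0.25 m and each number of a turn by pi rad. A row lasts 1/10 s, in which the tool goes at most 50 mm and 8.59 degrees, less where a joint would pass 70% of its speed; a pose out of reach is approached as far as the arm can. A call with a number of a shift or a turn outside -1 to 1 is refused whole. A call with a gripper value outside its range is refused whole. The fingers move at their own pace and stop on an object; FORCE is the grip in N (left out, the last holds). Time passes only in rows, so rows that do not move let the fingers close. It gives the time, the measured TCP pose, the force and the opening at its end, in the units of the state.
- bot.get_obs(): the state, without advancing time (a new reading comes with each control period).
- bot.camera(name): name is "scene" or "top" or "wrist"; returns the picture (480x640x3 uint8, red, green, blue); there is no depth.
- bot.calibration(name): a dict with "intrinsics" (3x3 intrinsics, pixels), "k1" (the pictures are not rectified: a ray, as slopes to the right and down, at radius r is drawn at 1 + k1 r^2 times it, then the intrinsics apply), "xyz" and "attitude" of the camera in the world. Camera axes: x right, y up, looking along -z (the intrinsics and any distortion apply to the point x, -y, -z); pixel columns grow to the right and rows downward; lengths in m; the calibration is good to about 2 mm. A picture is of the moment at which its call begins: read the wrist's pose just before it. calibration takes no time and is no camera call; for the wrist camera it gives the pose at the moment of the call.
- bot.job_done(): hands the job in, once; it reports no verdict.
The state is a dict: "time": time; "q": joint angles; "qd": joint speeds; "joint_efforts": joint torques, N m; "ee_pos": TCP position; "tcp_rot": TCP orientation; "wrist_force": force on the tool from outside, world axes, zero at the start; "torque": the same for the moment, N m; "opening": finger opening in m.
Only numpy, scipy, OpenCV 4.12 (cv2) and the standard library are available. Lean on these libraries where they do the work, as an engineer would, in place of code of your own. Each camera call takes 0.05 s, during which the arm holds its last target.

## Working session

There is one attempt and no reset: what is moved stays moved. The work goes in short steps, Python scripts to look and compute and a shell command to move; the robot and the scene stay as the last step left them, time stands still between calls to the robot, and variables do not carry over. Pictures are saved under pics/ and viewed, and the job is handed in when it is done.

```bash
mkdir -p pics
python3 - <<'E'
from workcell import bot
import cv2
o=bot.get_obs()
for k,v in o.items(): print(k,v)
print(bot.pinch_z)
for n in("scene","top","wrist"):
    c=bot.calibration(n); print(n,c)
    cv2.imwrite(f"pics/{n}0.png",bot.camera(n)[:,:,::-1])
E
```

```text
time 0.0
q [-7.57433218e+01  5.01089486e+00  1.00347584e+01  9.50977313e+01
  9.13021229e-04  9.00003786e+01]
qd [ 0.10706108  0.04514314 -0.06859482 -0.01145597  0.00436069  0.01320714]
joint_efforts [-2.22994968e-03 -5.20389998e+01  4.64802969e+01  1.63462147e-02
 -1.50396418e-04  1.07417614e-05]
ee_pos [ 0.13538703 -0.53280656  0.19388778]
tcp_rot [-1.79999087e+02  7.38677732e-02 -7.57437004e+01]
wrist_force [-0.65550448 -0.48404152 -0.296016  ]
torque [ 0.00300259 -0.02421761  0.015933  ]
opening 0.08528761422103284
0.0187
scene {'intrinsics': array([[549.86960489,   0.        , 319.87776058],
       [  0.        , 549.86960489, 229.72117168],
       [  0.        ,   0.        ,   1.        ]]), 'k1': 0.018170570210256577, 'xyz': array([0.10340621, 0.67555493, 0.56030765]), 'attitude': array([  62.91073733,   -0.27601395, -145.60109981])}
top {'intrinsics': array([[547.96141993,   0.        , 322.73867658],
       [  0.        , 547.96141993, 249.02623846],
       [  0.        ,   0.        ,   1.        ]]), 'k1': -0.05127187830757733, 'xyz': array([ 0.55794189, -0.03465537,  1.06131081]), 'attitude': array([  1.66456996,  -0.16014714, -90.21672276])}
wrist {'intrinsics': array([[359.77275545,   0.        , 318.48237615],
       [  0.        , 359.77275545, 238.75291252],
       [  0.        ,   0.        ,   1.        ]]), 'k1': -0.012560774752080136, 'xyz': array([ 0.20314121, -0.51542239,  0.37294745]), 'attitude': array([-1.58126265e+01,  6.60696120e-02, -7.57257013e+01])}
```

View pics/scene0.png

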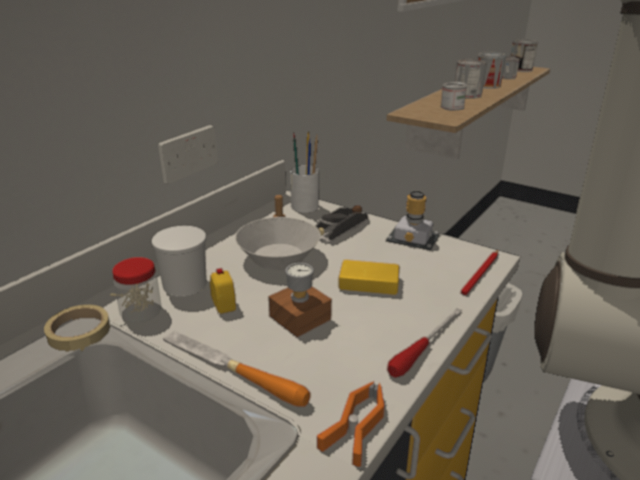

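View pics/top0.png

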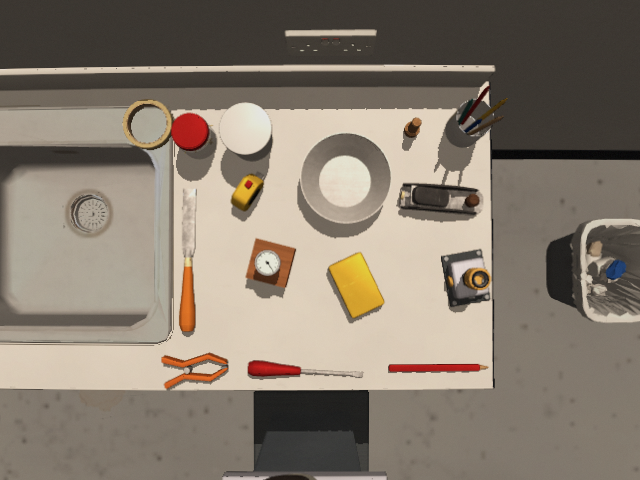

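View pics/wrist0.png

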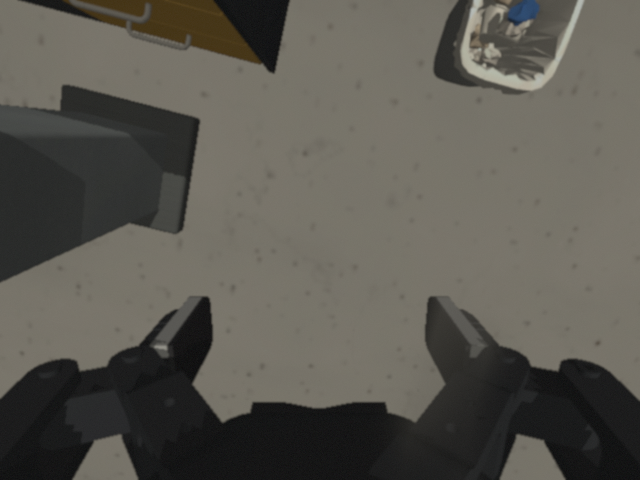

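Scene: the gauge stands in the brown rack (top view ≈(267,263)), and the coupler is at the right end of the bench (top ≈(477,279), scene ≈(416,205)). I'll enlarge these.

Run:
```python
import cv2,numpy as np
t=cv2.imread("pics/top0.png");s=cv2.imread("pics/scene0.png")
f=lambda im,x,y,w,h,k:cv2.resize(im[y:y+h,x:x+w],None,fx=k,fy=k,interpolation=cv2.INTER_CUBIC)
a=f(t,437,239,65,75,6);b=f(t,237,228,65,75,6)
cv2.imwrite("pics/c1.png",np.hstack([a,b]))
a=f(s,380,180,65,75,6);b=f(s,267,258,65,75,6)
cv2.imwrite("pics/c2.png",np.hstack([a,b]))
```

```text
(no output)
```

View pics/c1.png

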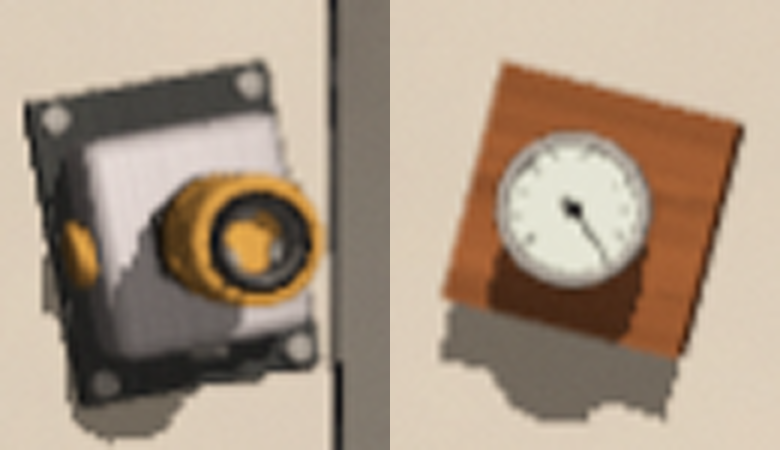

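View pics/c2.png

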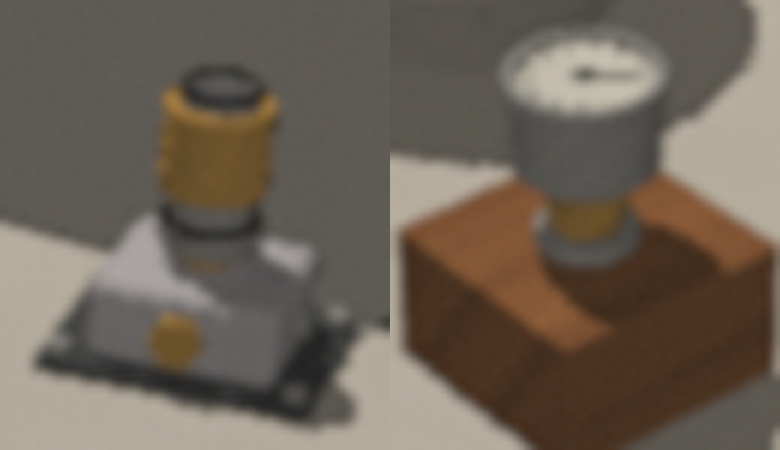

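```bash
cat > h.py <<'E'
import numpy as np,cv2
from scipy.spatial.transform import Rotation as R
from workcell import bot
def ray(n,px,c=None):
    c=c or bot.calibration(n);K=c["intrinsics"]
    d=np.array([(px[0]-K[0,2])/K[0,0],(px[1]-K[1,2])/K[1,1]]);u=d.copy()
    for _ in range(20):u=d/(1+c["k1"]*(u@u))
    v=R.from_euler('xyz',c["attitude"],degrees=True).apply([u[0],-u[1],-1])
    return np.array(c["xyz"]),v/np.linalg.norm(v)
def onz(n,px,z,c=None):
    o,v=ray(n,px,c);return o+v*(z-o[2])/v[2]
def tri(*rs):
    A=np.zeros((3,3));b=np.zeros(3)
    for o,v in rs:
        P=np.eye(3)-np.outer(v,v);A+=P;b+=P@o
    x=np.linalg.solve(A,b);return x,[float(np.linalg.norm((np.eye(3)-np.outer(v,v))@(x-o))) for o,v in rs]
def proj(n,X,c=None):
    c=c or bot.calibration(n);K=c["intrinsics"]
    p=R.from_euler('xyz',c["attitude"],degrees=True).inv().apply(np.array(X)-c["xyz"])
    u=np.array([p[0],-p[1]])/-p[2];u*=1+c["k1"]*(u@u)
    return K[0,0]*u[0]+K[0,2],K[1,1]*u[1]+K[1,2]
E
python3 - <<'E'
from h import *
print("mouth",tri(ray("top",(480.5,279.2)),ray("scene",(417,194.7))))
print("dial",tri(ray("top",(267.5,263)),ray("scene",(299.5,270))))
c=[onz("top",(437+a/6,239+b/6),.005) for a,b in[(27,102),(265,62),(316,366),(80,405)]]
print("foot",np.mean(c,0),[np.round(x,3) for x in c])
c=[onz("top",(237+a/6,228+b/6),.042) for a,b in[(113,62),(352,122),(294,357),(52,300)]]
print("rack",np.mean(c,0),[np.round(x,3) for x in c])
E
```

```text
mouth (array([ 0.53189888, -0.31445479,  0.10202177]), [0.00020189438268277218, 0.00020189438268270067])
dial (array([0.561906  , 0.06022845, 0.09434722]), [0.00022082783513673943, 0.00022082783513691998])
foot [ 0.53166366 -0.31403313  0.005     ] [array([ 0.574, -0.267,  0.005]), array([ 0.587, -0.345,  0.005]), array([ 0.489, -0.36 ,  0.005]), array([ 0.477, -0.284,  0.005])]
rack [0.56186366 0.05912857 0.042     ] [array([0.608, 0.087, 0.042]), array([0.589, 0.013, 0.042]), array([0.516, 0.031, 0.042]), array([0.534, 0.106, 0.042])]
```

Triangulation gives the mouth axis at about (0.532, -0.314) with mouth z around 0.102, and the gauge axis at about (0.562, 0.060). I'll turn to yaw -90, so tool x = -y and tool y = -x, and go above the coupler.

```bash
python3 -m pendant '[[0,0,0,0,0,0.04,0],[0,0,0,0,0,0.04,0],[-0.08,-0.16,0,0,0,0,0],[-0.08,-0.16,0,0,0,0,0],[-0.08,-0.16,0,0,0,0,0],[-0.08,-0.16,0,0,0,0,0],[-0.08,-0.16,0,0,0,0,0],[-0.08,-0.16,0,0,0,0,0],[-0.08,-0.16,0,0,0,0,0],[-0.08,-0.16,0,0,0,0,0],[-0.08,-0.16,0,0,0,0,0],[0,0,0,0,0,0,0]]'
python3 -c "
from h import *
cv2.imwrite('pics/w1.png',bot.camera('wrist')[:,:,::-1])
o=bot.get_obs();print(o['ee_pos'],o['tcp_rot'],bot.calibration('wrist'))"
```

```text
time: 1.35
ee_pos: [0.5097, -0.3507, 0.1889]
tcp_rot: [179.8, 0.3, -91.1]
wrist_force: [-0.3, -0.9, 0.1]
opening: 0.0856
[ 0.50795607 -0.35167082  0.18920555] [179.72917279   0.29972599 -91.14289827] {'intrinsics': array([[359.77275545,   0.        , 318.48237615],
       [  0.        , 359.77275545, 238.75291252],
       [  0.        ,   0.        ,   1.        ]]), 'k1': -0.012560774752080136, 'xyz': array([ 0.57862742, -0.35346984,  0.3678464 ]), 'attitude': array([-16.08513164,   0.31076956, -91.1245501 ])}
```

View pics/w1.png

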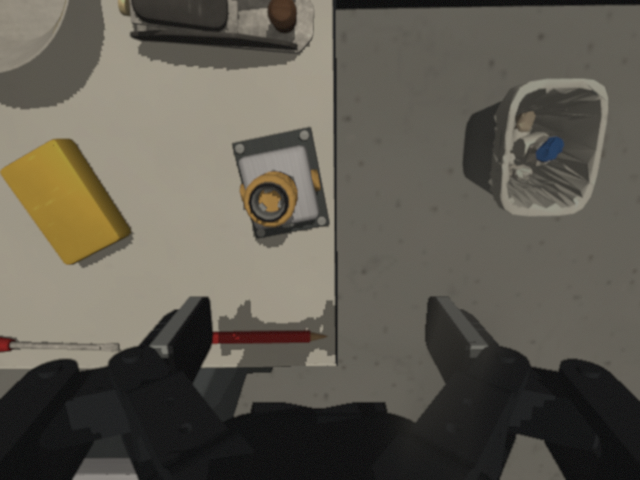

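The wrist view shows the coupler mouth at about (269,201).

Run:
```python
from h import *
im=cv2.imread("pics/w1.png")
cv2.imwrite("pics/w1c.png",cv2.resize(im[110:260,215:345],None,fx=4.5,fy=4,interpolation=cv2.INTER_CUBIC)[:, :])
for z in(.1,.104,.108,.112):print(z,onz("wrist",(269,201),z))
print(tri(ray("top",(480.5,279.2)),ray("scene",(417,194.7)),ray("wrist",(269,201))))
```

```text
0.1 [ 0.53168531 -0.3138314   0.1       ]
0.104 [ 0.53238634 -0.31442335  0.104     ]
0.108 [ 0.53308737 -0.31501531  0.108     ]
0.112 [ 0.5337884  -0.31560727  0.112     ]
(array([ 0.53193288, -0.31429203,  0.10212258]), [0.00030578545760680714, 0.00012683035249075954, 0.0001922170028963519])
```

View pics/w1c.png

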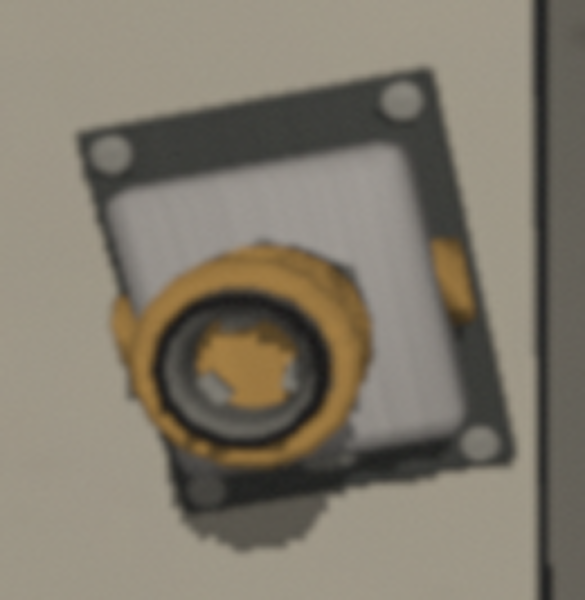

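```bash
python3 -m pendant '[[0,0,0,0,0,-0.0063,0],[-0.075,-0.048,0,0,0,0,0],[-0.075,-0.048,0,0,0,0,0],[0,0,0,0,0,0,0],[0,0,0,0,0,0,0]]'; python3 -c "
from h import *
o=bot.get_obs();print(o['ee_pos'],o['tcp_rot'],o['wrist_force'])"
```

```text
time: 1.9
ee_pos: [0.5279, -0.3167, 0.1893]
tcp_rot: [179.6, 0.3, -90.1]
wrist_force: [0.2, -0.1, 0.8]
opening: 0.0853
[ 0.52794365 -0.31674111  0.18931832] [179.64021451   0.28957139 -90.05729233] [ 0.18004626 -0.10267583  0.83889929]
```

```bash
cat >> h.py <<'E'
def need(t,rpy=(180,0,-90)):
    o=bot.get_obs();Rt=R.from_euler('xyz',o['tcp_rot'],degrees=True)
    s=Rt.inv().apply(np.array(t)-o['ee_pos'])/.25
    w=(Rt.inv()*R.from_euler('xyz',rpy,degrees=True)).as_rotvec()/np.pi
    print("t",round(float(o['time']),2),"pos",np.round(o['ee_pos'],4),"rpy",np.round(o['tcp_rot'],2),"F",np.round(o['wrist_force'],1),"open",round(float(o['opening']),4))
    print("shift",np.round(s,4),"turn",np.round(w,4))
E
python3 -c "
from h import *
need((.5319,-.3143,.09))"
```

```text
t 1.9 pos [ 0.5279 -0.3167  0.1893] rpy [179.64   0.29 -90.06] F [ 0.2 -0.1  0.8] open 0.0853
shift [-0.0078 -0.0183  0.3972] turn [ 0.002   0.0016 -0.0003]
```

```bash
python3 -m pendant '[[-0.008,-0.018,0,0.002,0.0016,0,0],[0,0,0.1,0,0,0,0],[0,0,0.1,0,0,0,0],[0,0,0.1,0,0,0,0],[0,0,0,0,0,0,0],[0,0,0,0,0,0,0]]';python3 -c "
from h import *
need((.5319,-.3143,.057))"
```

```text
time: 2.5
ee_pos: [0.5302, -0.3201, 0.1149]
tcp_rot: [-179.7, -0.2, -90.4]
wrist_force: [0.1, 1.0, 0.9]
opening: 0.0857
t 2.5 pos [ 0.5302 -0.3201  0.1149] rpy [-179.72   -0.23  -90.39] F [0.1 1.  0.9] open 0.0857
shift [-0.024  -0.0056  0.2315] turn [-0.0016 -0.0013 -0.0021]
```

```bash
python3 -m pendant '[[-0.024,-0.006,0.02,-0.0016,-0.0013,-0.002,0],[0,0,0.06,0,0,0,0],[0,0,0.06,0,0,0,0],[0,0,0.06,0,0,0,0],[0,0,0,0,0,0,0],[0,0,0,0,0,0,0]]';python3 -c "
from h import *
need((.5319,-.3143,.057))
cv2.imwrite('pics/w2.png',bot.camera('wrist')[:,:,::-1])"
```

```text
time: 3.1
ee_pos: [0.533, -0.3146, 0.064]
tcp_rot: [-179.8, -0.1, -90.0]
wrist_force: [-0.2, -0.1, 0.7]
opening: 0.0853
t 3.1 pos [ 0.533  -0.3146  0.064 ] rpy [-1.7982e+02 -1.1000e-01 -9.0000e+01] F [-0.2 -0.1  0.7] open 0.0853
shift [-0.0013  0.0046  0.028 ] turn [-0.001  -0.0006  0.    ]
```

View pics/w2.png

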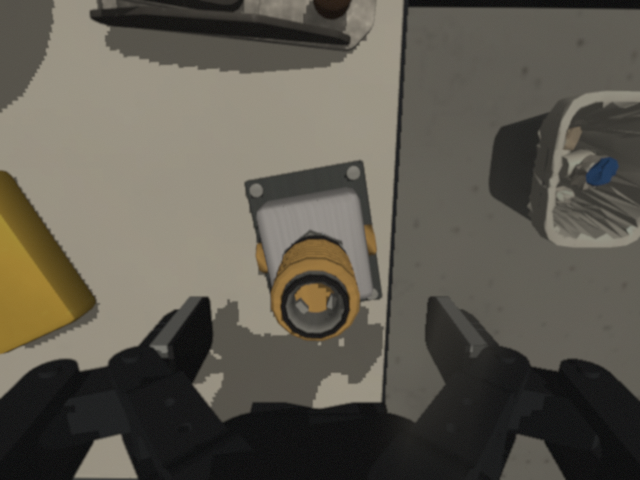

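The mouth is at (316,304), centred between the fingers. I'll go down the last 7 mm and close.

```bash
python3 -c "
from h import *
print(onz('wrist',(316,304),.102))"; python3 -m pendant '[[-0.001,0.004,0.028,-0.001,0,0,0],[0,0,0,0,0,0,0],[0,0,0,0,0,0,0.3],[0,0,0,0,0,0,0.4],[0,0,0,0,0,0,0.45]]' 50;python3 -c "
from h import *
need((.5319,-.3143,.057))"
```

```text
[ 0.53369191 -0.31292581  0.102     ]
time: 3.65
ee_pos: [0.5328, -0.3148, 0.0581]
tcp_rot: [-179.9, -0.2, -90.0]
wrist_force: [-1.0, -1.0, 0.1]
opening: 0.0473
t 3.65 pos [ 0.5328 -0.3148  0.0581] rpy [-179.9    -0.18  -90.  ] F [-1.  -1.   0.1] open 0.0473
shift [-0.0022  0.0034  0.0043] turn [-0.0006 -0.001  -0.    ]
```

```bash
python3 -m pendant '[[0,0,0,0,0,0,0.55],[0,0,0,0,0,0,0.65],[0,0,0,0,0,0,0.65],[0,0,0,0,0,0,0.65]]' 50;python3 -c "
from h import *
need((.5319,-.3143,.057))
cv2.imwrite('pics/w3.png',bot.camera('wrist')[:,:,::-1])"
```

```text
time: 4.05
ee_pos: [0.5329, -0.3132, 0.0593]
tcp_rot: [-179.9, -0.0, -89.9]
wrist_force: [-0.6, 0.8, -0.3]
opening: 0.0367
t 4.05 pos [ 0.5329 -0.3132  0.0593] rpy [-1.7986e+02 -4.0000e-02 -8.9940e+01] F [-0.6  0.8 -0.3] open 0.0367
shift [0.0044 0.0038 0.0093] turn [-0.0008 -0.0002  0.0003]
```

View pics/w3.png

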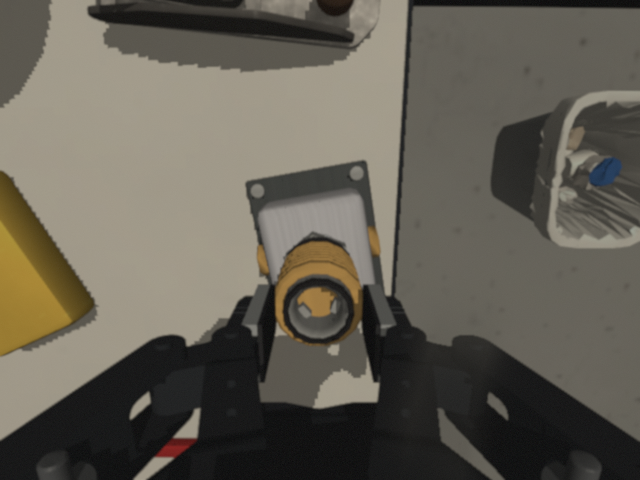

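```bash
python3 -m pendant '[[0,0,0,0,0,0,0.65],[0,0,0,0,0,0,0.65]]' 50;python3 -c "
from h import *
need((.5319,-.3143,.057))
im=bot.camera('scene')[:,:,::-1]
cv2.imwrite('pics/s3.png',cv2.resize(im[150:260,360:480],None,fx=5,fy=5,interpolation=cv2.INTER_CUBIC))"
```

```text
time: 4.3
ee_pos: [0.5329, -0.3132, 0.0593]
tcp_rot: [-179.9, -0.0, -89.9]
wrist_force: [-1.8, 0.2, 1.8]
opening: 0.0366
t 4.3 pos [ 0.5329 -0.3132  0.0593] rpy [-1.7985e+02 -3.0000e-02 -8.9940e+01] F [-1.8  0.2  1.8] open 0.0366
shift [0.0045 0.004  0.0092] turn [-0.0008 -0.0002  0.0003]
```

View pics/s3.png

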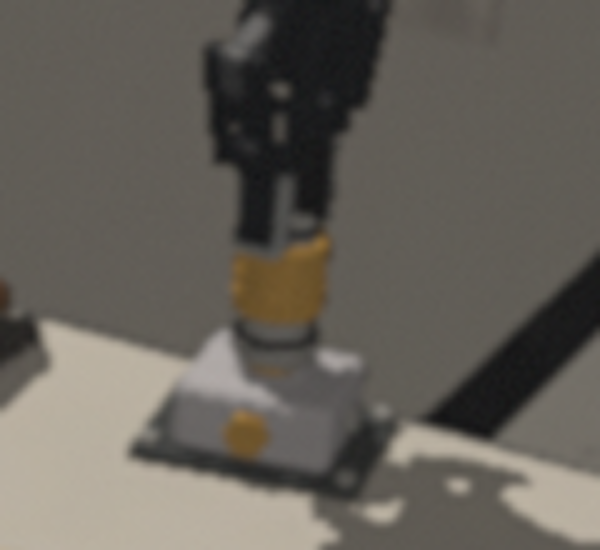

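```bash
python3 -c "
from h import *
for z in(.05,.06,.08,.1,.12):
  p=proj('scene',(.5329,-.3132,z));q=proj('scene',(.5329,-.293,z));print(z,(p[0]-360)*5,(p[1]-150)*5,(q[0]-360)*5,(q[1]-150)*5)
print(bot.get_obs()['q'])"
```

```text
0.05 271.6392289491165 335.83620689135546 250.61127786080107 352.91233870831843
0.06 273.5950847672018 314.67056561027675 252.50820739368265 331.54320023898845
0.08 277.55611653494583 271.8390331296635 256.35046897988644 288.2937109593084
0.1 281.5843857182574 228.32628247580828 260.25873424230497 244.34790169017404
0.12 285.6817234918742 184.11470772253793 264.23482234374063 199.68755888355034
[-3.04697126e+01  1.35844852e+01  4.85503771e+00  8.11317298e+01
  5.23714656e-02  1.49474199e+02]
```

```bash
python3 -c "
from h import *
im=cv2.imread('pics/w3.png')
im=cv2.convertScaleAbs(im,alpha=2,beta=10)
a=cv2.resize(im[230:400,220:420],None,fx=4,fy=3.5,interpolation=cv2.INTER_CUBIC);cv2.imwrite('pics/w3c.png',a)
c=cv2.convertScaleAbs(cv2.imread('pics/s3.png'),alpha=2.2,beta=10);cv2.imwrite('pics/s3c.png',c)
for z in(.059,.07,.08,.09,.1):
  print(z,[ (round((proj('wrist',(x,y,z))[0]-220)*4),round((proj('wrist',(x,y,z))[1]-230)*3.5)) for x in(.522,.544) for y in (-.2949,-.3315)])
"
```

```text
0.059 [(263, 217), (533, 217), (259, 81), (538, 82)]
0.07 [(255, 248), (541, 248), (251, 105), (547, 106)]
0.08 [(247, 279), (550, 280), (242, 130), (555, 130)]
0.09 [(239, 315), (559, 315), (233, 157), (565, 158)]
0.1 [(229, 354), (569, 354), (223, 188), (576, 189)]
```

View pics/w3c.png

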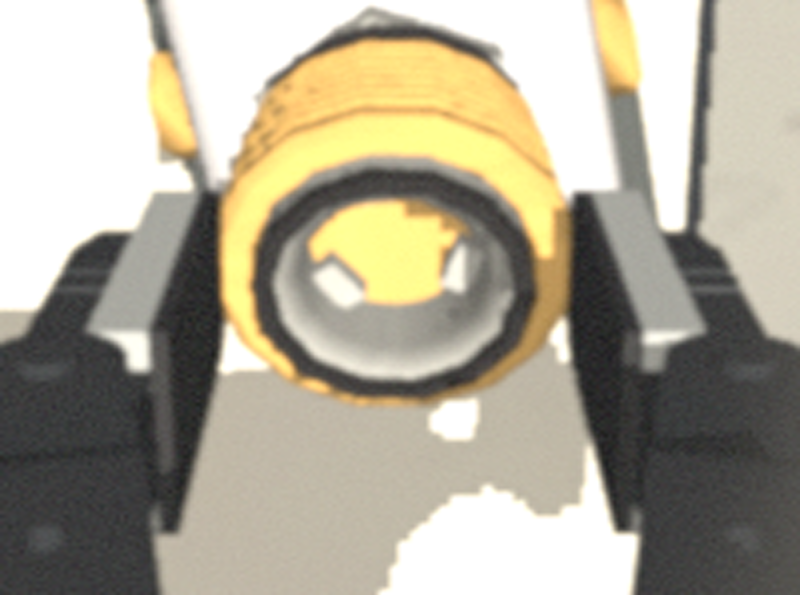

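View pics/s3c.png

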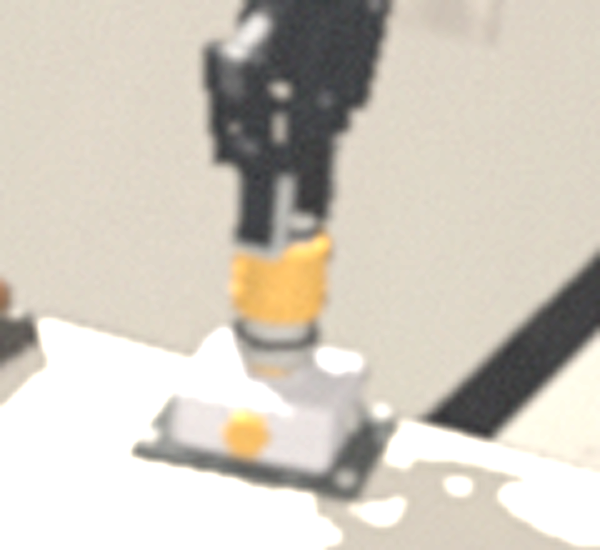

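The images disagree with the reported pose: both cameras show the pad tips only near the sleeve's top edge, higher than the TCP reading implies. I'll test the hold with a small downward pull and watch the force.

```bash
python3 -m pendant '[[0,0,0.012,0,0,0,0.65],[0,0,0,0,0,0,0.65]]' 50;python3 -m pendant '[[0,0,0.012,0,0,0,0.65],[0,0,0,0,0,0,0.65]]' 50;python3 -c "
from h import *
need((.5319,-.3143,.057))
im=bot.camera('scene')[:,:,::-1]
cv2.imwrite('pics/s4.png',cv2.convertScaleAbs(cv2.resize(im[170:240,380:450],None,fx=8,fy=8,interpolation=cv2.INTER_CUBIC),alpha=2))"
```

```text
time: 4.55
ee_pos: [0.5329, -0.3132, 0.0565]
tcp_rot: [-179.8, -0.0, -89.9]
wrist_force: [-0.8, 2.3, 4.3]
opening: 0.0371
time: 4.75
ee_pos: [0.5329, -0.3132, 0.0539]
tcp_rot: [-179.8, -0.0, -89.9]
wrist_force: [-1.6, 2.0, 4.0]
opening: 0.0368
t 4.75 pos [ 0.5329 -0.3132  0.0539] rpy [-1.7981e+02 -4.0000e-02 -8.9950e+01] F [-1.6  2.   4. ] open 0.0368
shift [ 0.0043  0.004  -0.0124] turn [-0.001  -0.0002  0.0003]
```

View pics/s4.png

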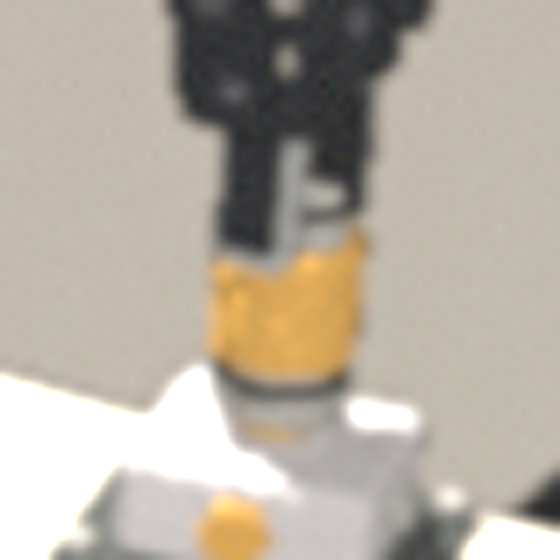

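It works: the sleeve moves with the hand and the barrel now shows above it. I'll continue down in small steps.

```bash
for i in 1; do python3 -m pendant '[[0,0,0.011,0,0,0,0.65],[0,0,0,0,0,0,0.65]]' 60; done; python3 -m pendant '[[0,0,0.005,0,0,0,0.65],[0,0,0,0,0,0,0.65]]' 60
```

```text
time: 5.0
ee_pos: [0.5329, -0.3132, 0.0519]
tcp_rot: [-179.8, -0.1, -89.9]
wrist_force: [-1.5, 1.1, 0.0]
opening: 0.0365
time: 5.2
ee_pos: [0.533, -0.3132, 0.0509]
tcp_rot: [-179.8, -0.1, -89.9]
wrist_force: [-1.9, 3.0, 3.6]
opening: 0.0362
```

```bash
python3 -m pendant '[[0,0,0.005,0,0,0,0.65],[0,0,0,0,0,0,0.65]]' 60; python3 -m pendant '[[0,0,0.004,0,0,0,0.65],[0,0,0,0,0,0,0.65]]' 60
```

```text
time: 5.4
ee_pos: [0.533, -0.3133, 0.0504]
tcp_rot: [-179.7, -0.1, -89.9]
wrist_force: [-2.7, 3.2, 5.1]
opening: 0.0363
time: 5.6
ee_pos: [0.533, -0.3133, 0.0504]
tcp_rot: [-179.7, -0.1, -89.9]
wrist_force: [-2.8, 1.9, 5.2]
opening: 0.0364
```

```bash
python3 -c "
from h import *
need((.5319,-.3143,.049))
im=bot.camera('scene')[:,:,::-1]
cv2.imwrite('pics/s5.png',cv2.convertScaleAbs(cv2.resize(im[170:240,380:450],None,fx=8,fy=8,interpolation=cv2.INTER_CUBIC),alpha=2))"
```

```text
t 5.6 pos [ 0.533  -0.3133  0.0504] rpy [-1.7971e+02 -1.0000e-01 -8.9950e+01] F [-2.8  1.9  5.2] open 0.0364
shift [0.0041 0.0046 0.0054] turn [-0.0016 -0.0006  0.0003]
```

View pics/s5.png

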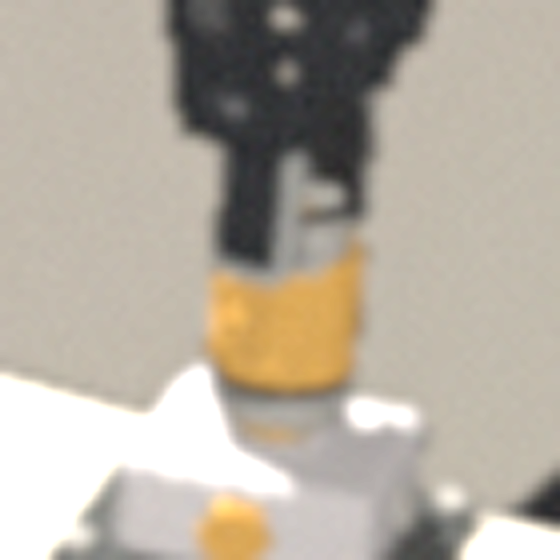

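```bash
python3 -m pendant '[[0,0,0.008,0,0,0,0.65]]' 60; python3 -m pendant '[[0,0,0.008,0,0,0,0.65]]' 60
```

```text
time: 5.75
ee_pos: [0.5331, -0.3133, 0.0492]
tcp_rot: [-179.7, -0.1, -89.9]
wrist_force: [-4.2, 2.5, 12.0]
opening: 0.0362
time: 5.85
ee_pos: [0.5332, -0.3134, 0.0485]
tcp_rot: [-179.6, -0.1, -89.9]
wrist_force: [-6.8, 5.1, 17.7]
opening: 0.0362
```

The force climbed steeply to 17.7 N at 10.8 mm of travel, so the sleeve is on its stop and within limits. I'll let it relax, then open.

```bash
python3 -m pendant '[[0,0,0,0,0,0,0.65],[0,0,0,0,0,0,0.4],[0,0,0,0,0,0,0.1],[0,0,0,0,0,0,0],[0,0,0,0,0,0,0]]'; python3 -c "
from h import *
need((.5319,-.3143,.049))
im=bot.camera('scene')[:,:,::-1]
cv2.imwrite('pics/s6.png',cv2.convertScaleAbs(cv2.resize(im[170:240,380:450],None,fx=8,fy=8,interpolation=cv2.INTER_CUBIC),alpha=2))"
```

```text
time: 6.35
ee_pos: [0.5334, -0.3139, 0.0485]
tcp_rot: [-179.6, -0.2, -90.0]
wrist_force: [-0.1, -0.6, 0.7]
opening: 0.0852
t 6.35 pos [ 0.5334 -0.3139  0.0485] rpy [-179.59   -0.19  -89.97] F [-0.1 -0.6  0.7] open 0.0852
shift [ 0.0016  0.0062 -0.0022] turn [-0.0023 -0.0011  0.0002]
```

View pics/s6.png

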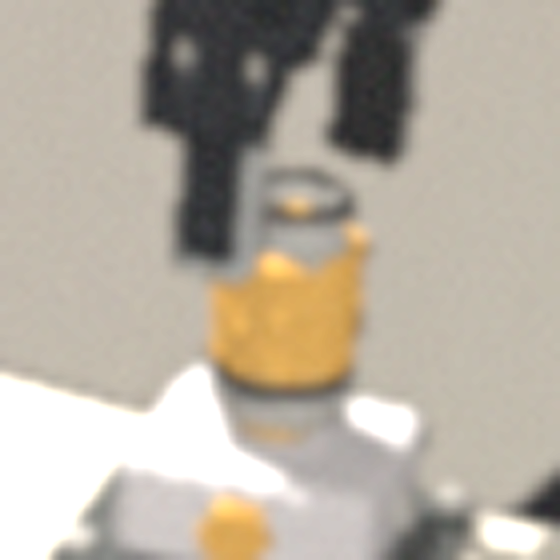

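The sleeve stays back with the hand open. Now up, and over to the gauge.

```bash
python3 -m pendant '[[0,0,-0.1,0,0,0,0],[0,0,-0.16,0,0,0,0],[0,0,-0.18,0,0,0,0],[0,0,-0.18,-0.0023,-0.001,0,0],[0,0,0,0,0,0,0]]';python3 -c "
from h import *
need((.5619,.0600,.19))
im=bot.camera('scene')[:,:,::-1]
cv2.imwrite('pics/s7.png',cv2.convertScaleAbs(cv2.resize(im[170:240,380:450],None,fx=8,fy=8,interpolation=cv2.INTER_CUBIC),alpha=2))"
```

```text
time: 6.9
ee_pos: [0.5309, -0.3128, 0.2058]
tcp_rot: [179.7, 0.1, -90.0]
wrist_force: [0.6, -0.7, -0.1]
opening: 0.0854
t 6.9 pos [ 0.5309 -0.3128  0.2058] rpy [ 1.7971e+02  1.4000e-01 -8.9980e+01] F [ 0.6 -0.7 -0.1] open 0.0854
shift [-1.4909 -0.125   0.0661] turn [0.0016 0.0008 0.0001]
```

View pics/s7.png

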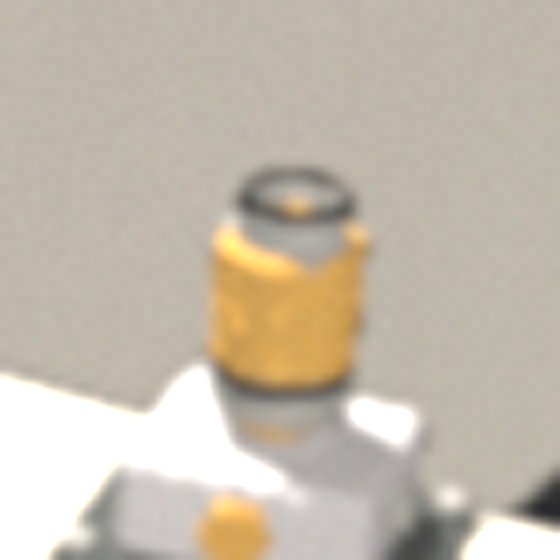

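```bash
python3 -m pendant '[[-0.1,-0.014,0,0,0,0,0],[-0.18,-0.014,0,0,0,0,0],[-0.18,-0.014,0,0,0,0,0],[-0.18,-0.014,0,0,0,0,0],[-0.18,-0.014,0,0,0,0,0],[-0.18,-0.014,0,0,0,0,0],[-0.18,-0.014,0,0,0,0,0],[-0.18,-0.014,0,0,0,0,0],[-0.12,-0.014,0,0,0,0,0],[0,0,0,0,0,0,0],[0,0,0,0,0,0,0]]';python3 -c "
from h import *
need((.5619,.0600,.19))
cv2.imwrite('pics/w5.png',bot.camera('wrist')[:,:,::-1])"
```

```text
time: 8.05
ee_pos: [0.5602, 0.0377, 0.1895]
tcp_rot: [178.6, 1.8, -87.2]
wrist_force: [-1.0, -1.0, -0.5]
opening: 0.0855
t 8.05 pos [0.5602 0.0377 0.1895] rpy [178.6    1.8  -87.15] F [-1.  -1.  -0.5] open 0.0855
shift [-0.0887 -0.0114  0.0006] turn [0.008  0.0098 0.0159]
```

View pics/w5.png

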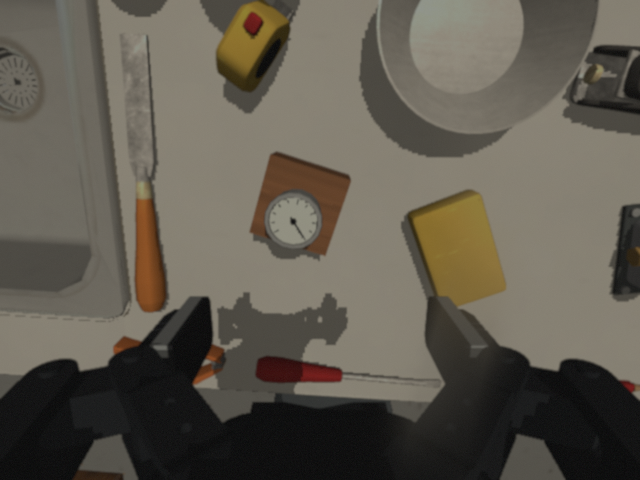

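The wrist view shows the dial centre at (293,220).

```bash
python3 -c "
from h import *
print(onz('wrist',(293,220),.096))"
python3 -m pendant '[[-0.089,-0.011,0,0.008,0.0098,0.0159,0],[0,0,0.03,0,0,0,0],[0,0,0,0,0,0,0]]';python3 -c "
from h import *
need((.5619,.0600,.09))"
```

```text
[0.56440501 0.06096424 0.096     ]
time: 8.4
ee_pos: [0.5633, 0.0283, 0.1818]
tcp_rot: [-179.9, 1.1, -87.7]
wrist_force: [0.5, -0.3, -0.2]
opening: 0.0855
t 8.4 pos [0.5633 0.0283 0.1818] rpy [-179.92    1.15  -87.74] F [ 0.5 -0.3 -0.2] open 0.0855
shift [-0.1195  0.001   0.3697] turn [-0.0003  0.0064  0.0126]
```

```bash
python3 -m pendant '[[0,0,0,0,0,0,0]]';python3 -m pendant '[[-0.06,0,0,0,0,0,0]]';python3 -m pendant '[[-0.06,0,0,0,0,0,0]]';python3 -m pendant '[[0,0,0,0,0,0,0]]'; python3 -c "
from h import *
need((.5625,.0602,.09));print(bot.get_obs()['q'])"
```

```text
time: 8.5
ee_pos: [0.5632, 0.0277, 0.1819]
tcp_rot: [-179.9, 1.1, -87.8]
wrist_force: [0.3, 0.5, -0.5]
opening: 0.0852
time: 8.6
ee_pos: [0.5628, 0.0352, 0.1821]
tcp_rot: [-179.9, 1.4, -87.2]
wrist_force: [-0.8, 0.5, 0.5]
opening: 0.0857
time: 8.7
ee_pos: [0.5625, 0.0437, 0.1827]
tcp_rot: [-179.9, 1.8, -86.5]
wrist_force: [-0.4, -0.1, -0.2]
opening: 0.0855
time: 8.8
ee_pos: [0.5625, 0.0447, 0.1828]
tcp_rot: [-179.9, 1.8, -86.5]
wrist_force: [0.2, 0.4, 0.3]
opening: 0.0852
t 8.8 pos [0.5625 0.0447 0.1828] rpy [-179.9     1.82  -86.45] F [0.2 0.4 0.3] open 0.0852
shift [-0.0501 -0.0033  0.3731] turn [-0.0002  0.0101  0.0197]
[  3.5079418    6.59187947  10.49639086  93.80681671   1.81708911
 179.96364787]
```

q6 is at its 180° limit, which explains the odd motion. A yaw of -60 suits the round gauge just as well, so I'll unwind to that.

```bash
python3 -m pendant '[[0,0,0,0,0,-0.047,0],[0,0,0,0,0,-0.047,0],[0,0,0,0,0,-0.047,0],[0,0,0,0,0,0,0],[0,0,0,0,0,0,0]]'; python3 -c "
from h import *
need((.5625,.0602,.18),(180,0,-60));print(bot.get_obs()['q'])"
```

```text
time: 9.3
ee_pos: [0.5627, 0.0466, 0.1832]
tcp_rot: [-179.1, 1.6, -60.5]
wrist_force: [-0.8, 0.2, 0.6]
opening: 0.0854
t 9.3 pos [0.5627 0.0466 0.1832] rpy [-179.09    1.59  -60.47] F [-0.8  0.2  0.6] open 0.0854
shift [-0.0474 -0.0257  0.0145] turn [-0.0051  0.0088 -0.0027]
[  3.69605444   6.62777418  10.57736286  93.8250495    1.8255974
 154.18547365]
```

```bash
python3 -m pendant '[[-0.047,-0.026,0.0,-0.005,0.0088,-0.0027,0],[0,0,0.08,0,0,0,0],[0,0,0.08,0,0,0,0],[0,0,0,0,0,0,0],[0,0,0,0,0,0,0]]'; python3 -c "
from h import *
need((.5625,.0602,.1),(180,0,-60))
cv2.imwrite('pics/w6.png',bot.camera('wrist')[:,:,::-1])"
```

```text
time: 9.8
ee_pos: [0.5632, 0.0609, 0.1439]
tcp_rot: [-179.9, -0.1, -61.0]
wrist_force: [0.4, -0.3, -0.1]
opening: 0.0855
t 9.8 pos [0.5632 0.0609 0.1439] rpy [-1.7993e+02 -1.0000e-01 -6.1000e+01] F [ 0.4 -0.3 -0.1] open 0.0855
shift [0.0009 0.004  0.1755] turn [-0.0004 -0.0006 -0.0056]
```

View pics/w6.png

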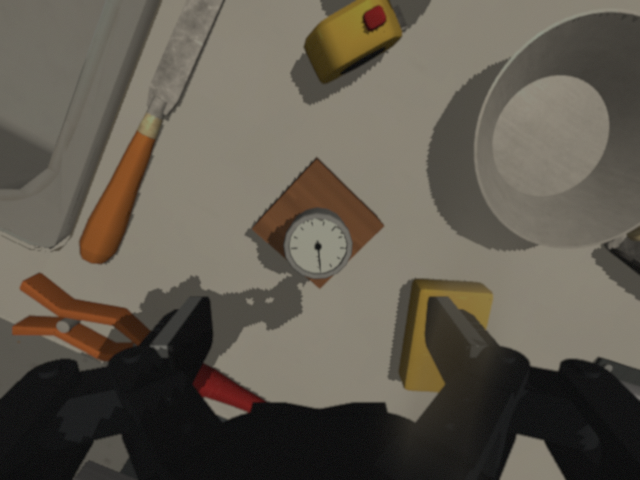

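```bash
python3 -c "
from h import *
print(onz('wrist',(318,245),.096))"
python3 -m pendant '[[0,0.002,0.08,0,0,-0.0056,0],[0,0,0.08,0,0,0,0],[0,0,0.08,0,0,0,0],[0,0,0.08,0,0,0,0],[0,0,0,0,0,0,0],[0,0,0,0,0,0,0]]'; python3 -c "
from h import *
need((.5625,.0602,.06),(180,0,-60))
cv2.imwrite('pics/w7.png',bot.camera('wrist')[:,:,::-1])
im=bot.camera('scene')[:,:,::-1]
cv2.imwrite('pics/s8.png',cv2.convertScaleAbs(cv2.resize(im[230:340,240:360],None,fx=5,fy=5,interpolation=cv2.INTER_CUBIC),alpha=1.7))"
```

```text
[0.56439934 0.06197371 0.096     ]
time: 10.45
ee_pos: [0.5667, 0.0602, 0.0692]
tcp_rot: [-179.4, -0.3, -60.4]
wrist_force: [-0.5, -0.4, 0.1]
opening: 0.0856
t 10.45 pos [0.5667 0.0602 0.0692] rpy [-179.43   -0.31  -60.37] F [-0.5 -0.4  0.1] open 0.0856
shift [-0.0083  0.015   0.0367] turn [-0.0031 -0.0017 -0.002 ]
```

View pics/w7.png

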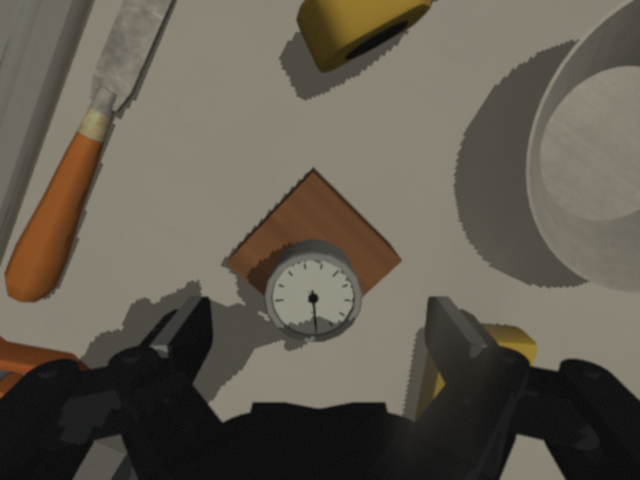

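View pics/s8.png

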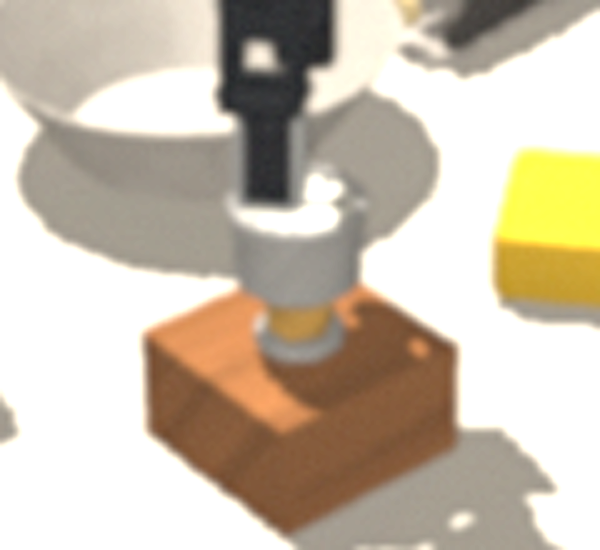

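```bash
python3 -c "
from h import *
print(onz('wrist',(313,297),.096))
for z in(.07,.08,.09,.1,.11,.12):
  p=proj('scene',(.545,.098,z));print(z,(p[0]-240)*5,(p[1]-230)*5)"
```

```text
[0.56434263 0.06211707 0.096     ]
0.07 271.48663768418345 333.0025513626697
0.08 270.9716995047424 306.4451700503014
0.09 270.45091044514237 279.60985509435545
0.1 269.9241651509979 252.49193833047997
0.11 269.3913556365999 225.0866406121412
0.12 268.85237120070997 197.38906836016326
```

```bash
python3 -m pendant '[[-0.010,0.009,0.02,-0.003,-0.0017,-0.002,0],[0,0,0.04,0,0,0,0],[0,0,0.04,0,0,0,0],[0,0,0,0,0,0,0],[0,0,0,0,0,0,0]]'; python3 -c "
from h import *
need((.5634,.0612,.043),(180,0,-60))"
```

```text
time: 11.05
ee_pos: [0.5647, 0.0616, 0.0444]
tcp_rot: [-179.8, -0.1, -60.0]
wrist_force: [-0.0, -0.9, -0.0]
opening: 0.0854
t 11.05 pos [0.5647 0.0616 0.0444] rpy [-1.7984e+02 -6.0000e-02 -5.9970e+01] F [-0.  -0.9 -0. ] open 0.0854
shift [-0.001   0.0052  0.0057] turn [-0.0009 -0.0003  0.0002]
```

```bash
python3 -m pendant '[[-0.001,0.005,0.004,-0.0009,0,0,0.2],[0,0,0,0,0,0,0.35],[0,0,0,0,0,0,0.4],[0,0,0,0,0,0,0.43]]' 50; python3 -m pendant '[[0,0,0,0,0,0,0.5],[0,0,0,0,0,0,0.65],[0,0,0,0,0,0,0.65],[0,0,0,0,0,0,0.65]]' 50; python3 -c "
from h import *
need((.5634,.0612,.043),(180,0,-60))
cv2.imwrite('pics/w8.png',bot.camera('wrist')[:,:,::-1])
im=bot.camera('scene')[:,:,::-1]
cv2.imwrite('pics/s9.png',cv2.convertScaleAbs(cv2.resize(im[230:340,240:360],None,fx=5,fy=5,interpolation=cv2.INTER_CUBIC),alpha=1.7))"
```

```text
time: 11.45
ee_pos: [0.5634, 0.0611, 0.0437]
tcp_rot: [180.0, -0.1, -60.0]
wrist_force: [0.0, 0.2, 0.7]
opening: 0.0489
time: 11.85
ee_pos: [0.5636, 0.0613, 0.0442]
tcp_rot: [-180.0, -0.1, -60.0]
wrist_force: [-0.9, 0.9, -0.1]
opening: 0.0425
t 11.85 pos [0.5636 0.0613 0.0442] rpy [-1.7996e+02 -8.0000e-02 -5.9970e+01] F [-0.9  0.9 -0.1] open 0.0425
shift [-0.0003  0.0009  0.0049] turn [-0.0002 -0.0005  0.0002]
```

View pics/w8.png

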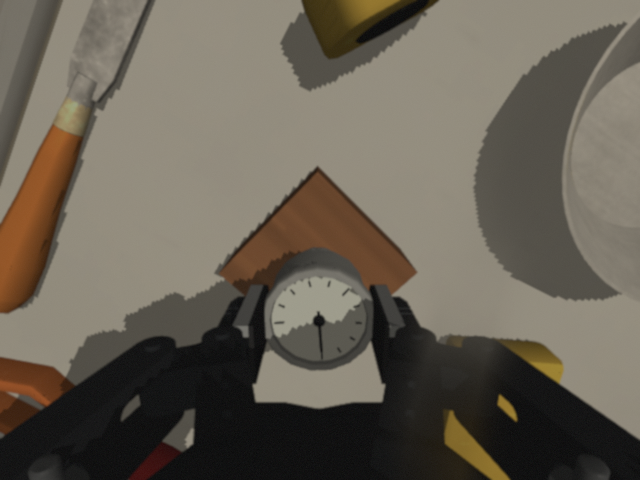

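View pics/s9.png

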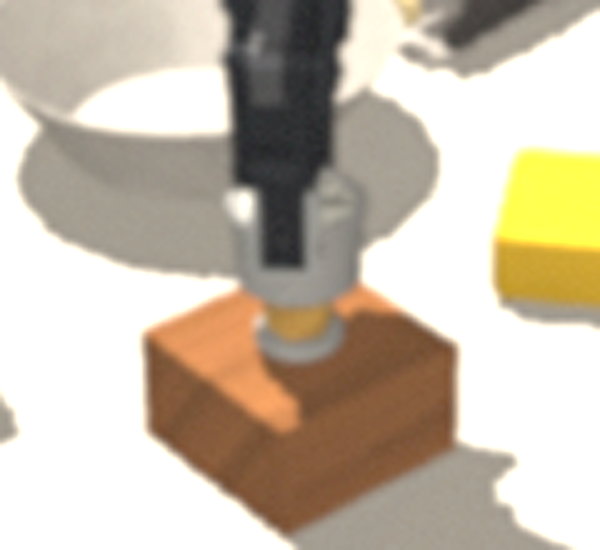

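The gauge is gripped over most of the case height (opening 42.5 mm). I'll lift it straight up.

```bash
python3 -m pendant '[[0,0,0,0,0,0,0.65],[0,0,-0.03,0,0,0,0.65],[0,0,-0.06,0,0,0,0.65],[0,0,-0.08,0,0,0,0.65],[0,0,-0.1,0,0,0,0.65],[0,0,-0.12,0,0,0,0.65],[0,0,-0.12,0,0,0,0.65],[0,0,-0.12,0,0,0,0.65],[0,0,0,0,0,0,0.65],[0,0,0,0,0,0,0.65]]' 70; python3 -c "
from h import *
need((.5319,-.3143,.185),(180,0,-60));print(bot.get_obs()['q'])
cv2.imwrite('pics/w9.png',bot.camera('wrist')[:,:,::-1])
im=bot.camera('scene')[:,:,::-1]
cv2.imwrite('pics/s10.png',cv2.convertScaleAbs(cv2.resize(im[150:340,200:400],None,fx=4,fy=3,interpolation=cv2.INTER_CUBIC),alpha=1.7))"
```

```text
time: 12.95
ee_pos: [0.5624, 0.0611, 0.2143]
tcp_rot: [-179.9, -0.1, -60.0]
wrist_force: [-0.5, -0.3, -1.9]
opening: 0.0415
t 12.95 pos [0.5624 0.0611 0.2143] rpy [-1.7989e+02 -1.3000e-01 -5.9980e+01] F [-0.5 -0.3 -1.9] open 0.0415
shift [1.2389 0.857  0.1183] turn [-0.0006 -0.0007  0.0001]
[ 6.24299819e+00  7.50688644e+00  1.50359541e+01  9.73802610e+01
 -7.71364567e-02  1.56225919e+02]
```

View pics/w9.png

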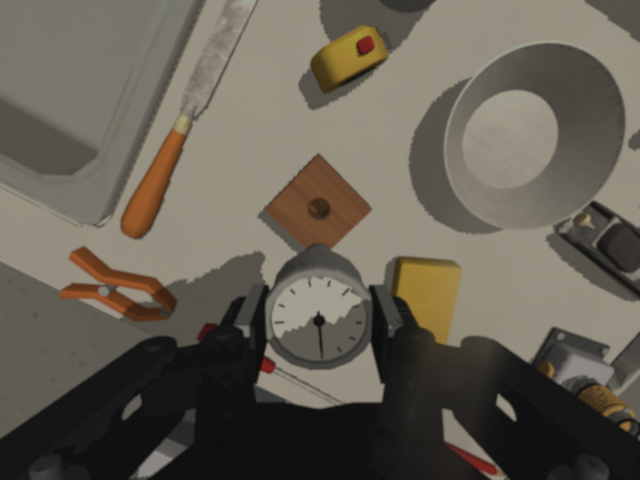

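View pics/s10.png

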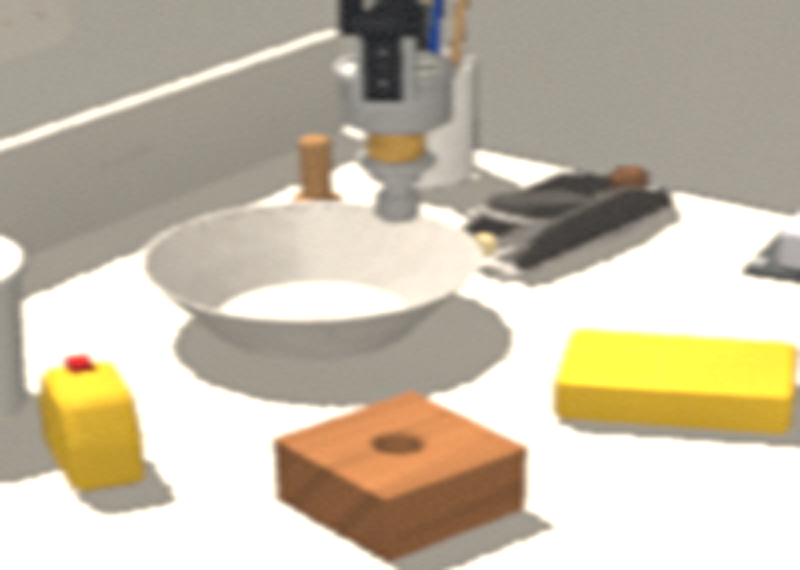

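Gauge lifted: weight 2 N, and the rack's hole is empty. Moving to above the coupler.

```bash
python3 -c "
from h import *
o=bot.get_obs();p=o['ee_pos'];d=onz('wrist',(319,320),p[2]+.0518);print(R.from_euler('xyz',o['tcp_rot'],degrees=True).inv().apply(d-p))"
python3 -m pendant '[[0.06,0.042,0,0,0,0,0.65],[0.12,0.083,0,0,0,0,0.65],[0.14,0.097,0,0,0,0,0.65],[0.14,0.097,0,0,0,0,0.65],[0.14,0.097,0,0,0,0,0.65],[0.14,0.097,0,0,0,0,0.65],[0.14,0.097,0,0,0,0,0.65],[0.14,0.097,0,0,0,0,0.65],[0.14,0.097,0,0,0,0,0.65],[0.06,0.042,0,0,0,0,0.65],[0,0,0,0,0,0,0.65],[0,0,0,0,0,0,0.65]]' 70; python3 -c "
from h import *
need((.5319,-.3143,.2),(180,0,-60));print(bot.get_obs()['q'])"
```

```text
[ 6.30642301e-05 -8.59665036e-04 -5.17990490e-02]
time: 14.25
ee_pos: [0.5247, -0.32, 0.1966]
tcp_rot: [179.2, 1.0, -59.8]
wrist_force: [-0.2, 0.5, -1.8]
opening: 0.0415
t 14.25 pos [ 0.5247 -0.32    0.1966] rpy [179.17   0.97 -59.8 ] F [-0.2  0.5 -1.8] open 0.0415
shift [-0.0055 -0.0363 -0.0141] turn [0.0046 0.0054 0.0011]
[-31.24090338  15.75249273  22.64976877  98.15015834  -0.26808064
 118.55970306]
```

```bash
python3 -m pendant '[[-0.006,-0.036,0,0.0046,0.0054,0.001,0.65],[0,0,0.04,0,0,0,0.65],[0,0,0.04,0,0,0,0.65],[0,0,0.04,0,0,0,0.65],[0,0,0,0,0,0,0.65],[0,0,0,0,0,0,0.65]]' 70; python3 -c "
from h import *
need((.5319,-.3143,.155),(180,0,-60))"
```

```text
time: 14.85
ee_pos: [0.5332, -0.308, 0.1631]
tcp_rot: [-179.9, 0.0, -59.6]
wrist_force: [0.2, 0.8, -2.4]
opening: 0.0418
t 14.85 pos [ 0.5332 -0.308   0.1631] rpy [-1.7993e+02  1.0000e-02 -5.9630e+01] F [ 0.2  0.8 -2.4] open 0.0418
shift [0.0191 0.0171 0.0323] turn [-0.0004  0.      0.002 ]
```

```bash
python3 -m pendant '[[0.021,0.018,0,0,0,0.002,0.65],[0,0,0,0,0,0,0.65],[0,0,0,0,0,0,0.65]]' 70; python3 -c "
from h import *
need((.5319,-.3143,.155),(180,0,-60))
cv2.imwrite('pics/w10.png',bot.camera('wrist')[:,:,::-1])
im=bot.camera('scene')[:,:,::-1]
cv2.imwrite('pics/s11.png',cv2.convertScaleAbs(cv2.resize(im[130:250,360:480],None,fx=5,fy=5,interpolation=cv2.INTER_CUBIC),alpha=1.7))
im=bot.camera('top')[:,:,::-1]
cv2.imwrite('pics/t11.png',cv2.resize(im[230:330,420:520],None,fx=5,fy=5,interpolation=cv2.INTER_CUBIC))"
```

```text
time: 15.15
ee_pos: [0.532, -0.3157, 0.1637]
tcp_rot: [-179.9, -0.0, -60.0]
wrist_force: [0.3, -0.4, -1.3]
opening: 0.0416
t 15.15 pos [ 0.532  -0.3157  0.1637] rpy [-1.7992e+02 -3.0000e-02 -6.0040e+01] F [ 0.3 -0.4 -1.3] open 0.0416
shift [-0.005  -0.0025  0.0347] turn [-0.0005 -0.0002 -0.0002]
```

View pics/w10.png

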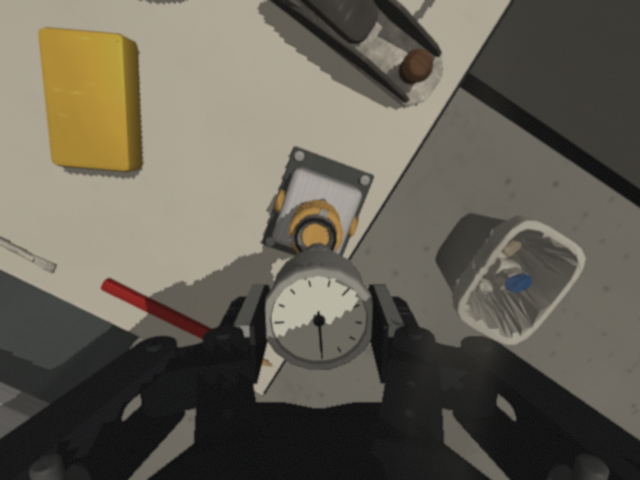

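View pics/s11.png

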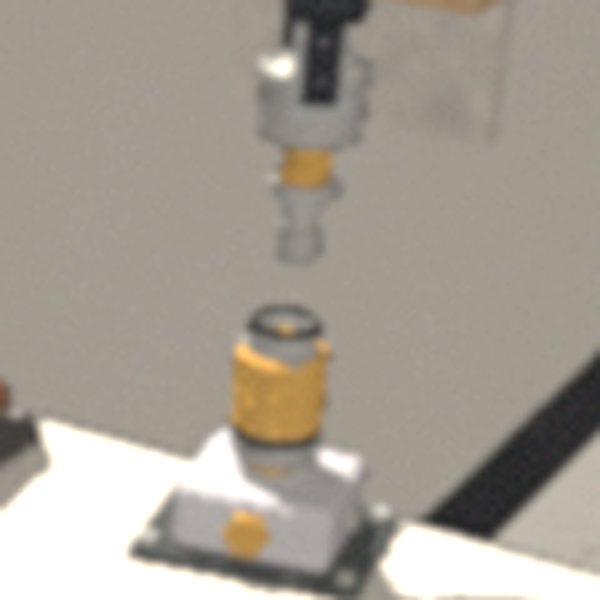

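```bash
python3 -c "
from h import *
o=bot.get_obs();p=o['ee_pos']
for n,a in(('scene',(360,130)),('top',(420,230))):
  for q in(p+[0,0,.0368-.069],p+[0,0,.0518],(.5319,-.3143,.102)):
    r=proj(n,q);print(n,(r[0]-a[0])*5,(r[1]-a[1])*5)
print(onz('wrist',(319,320),p[2]+.0518))
print(onz('wrist',(315,232),.102))"
```

```text
scene 292.4540152868201 257.3229396084695
scene 310.7788210796187 61.9147370390327
scene 285.32072972548406 323.62431358415495
top 330.08426273161433 247.42864099417574
top 411.0193734091405 254.52531215303424
top 301.7573754983181 245.4921013832103
[ 0.53267796 -0.31514643  0.21542556]
[ 0.53665533 -0.3099324   0.102     ]
```

View pics/t11.png

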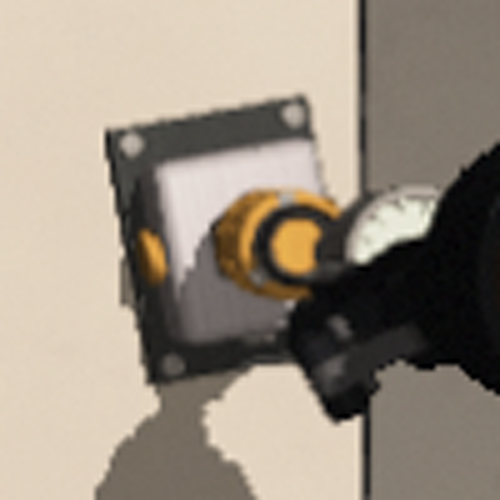

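Scene and top views put the gauge about 1 to 2 mm off towards -x,-y. I'll correct, descend close to the mouth, and measure again.

```bash
python3 -m pendant '[[-0.007,-0.013,0.02,0,0,0,0.65],[0,0,0.03,0,0,0,0.65],[0,0,0.01,0,0,0,0.65],[0,0,0,0,0,0,0.65]]' 70; python3 -c "
from h import *
need((.5339,-.3125,.147),(180,0,-60))
p=bot.get_obs()['ee_pos']
cv2.imwrite('pics/w12.png',cv2.convertScaleAbs(cv2.resize(bot.camera('wrist')[180:390,210:430,::-1],None,fx=3.5,fy=2.8,interpolation=cv2.INTER_CUBIC),alpha=1.5))
im=bot.camera('scene')[:,:,::-1]
cv2.imwrite('pics/s12.png',cv2.convertScaleAbs(cv2.resize(im[140:215,380:455],None,fx=8,fy=8,interpolation=cv2.INTER_CUBIC),alpha=1.7))
im=bot.camera('top')[:,:,::-1]
cv2.imwrite('pics/t12.png',cv2.convertScaleAbs(cv2.resize(im[245:315,450:530],None,fx=8,fy=8,interpolation=cv2.INTER_CUBIC),alpha=1.3))
for n,a in(('scene',(380,140)),('top',(450,245))):
  for q in(p+[0,0,.0368-.069],p+[0,0,.0518],(.5319,-.3143,.102)):
    r=proj(n,q);print(n,(r[0]-a[0])*8,(r[1]-a[1])*8)
"
```

```text
time: 15.7
ee_pos: [0.5341, -0.3118, 0.147]
tcp_rot: [-179.9, -0.0, -60.0]
wrist_force: [-0.3, 0.7, -2.3]
opening: 0.0412
t 15.7 pos [ 0.5341 -0.3118  0.147 ] rpy [-1.7993e+02 -1.0000e-02 -6.0010e+01] F [-0.3  0.7 -2.3] open 0.0412
shift [ 0.0019  0.0022 -0.    ] turn [-0.0004 -0.     -0.    ]
scene 288.67924162564395 393.74509483347583
scene 317.13546918374414 84.99324994421272
scene 296.5131675607745 437.79890173464787
top 248.42036923803698 263.98899223565877
top 371.6736103950334 273.9894596503709
top 242.81180079730893 272.7873622131365
```

View pics/w12.png

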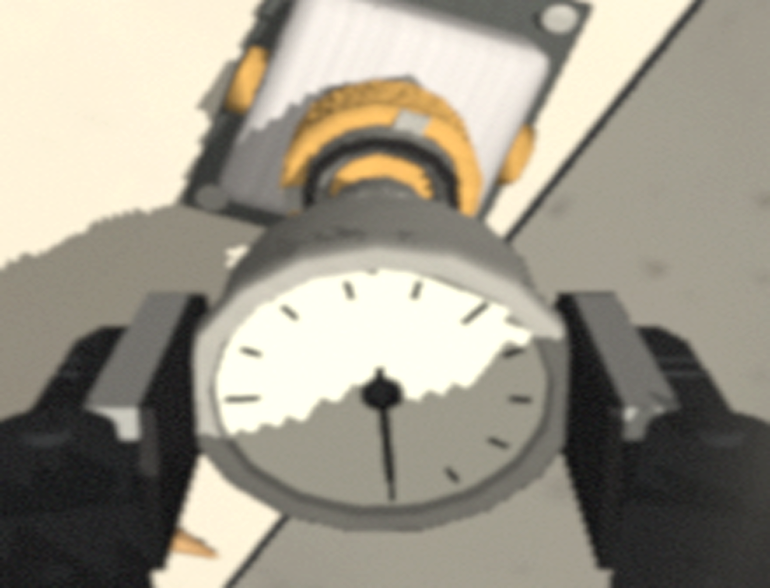

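View pics/s12.png

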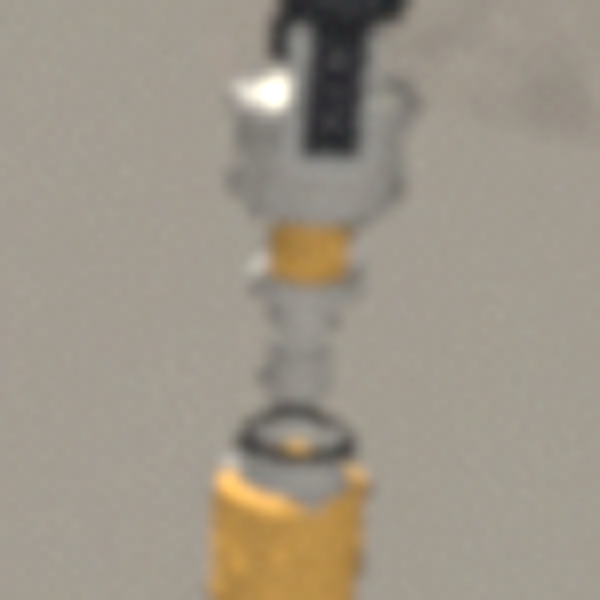

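View pics/t12.png

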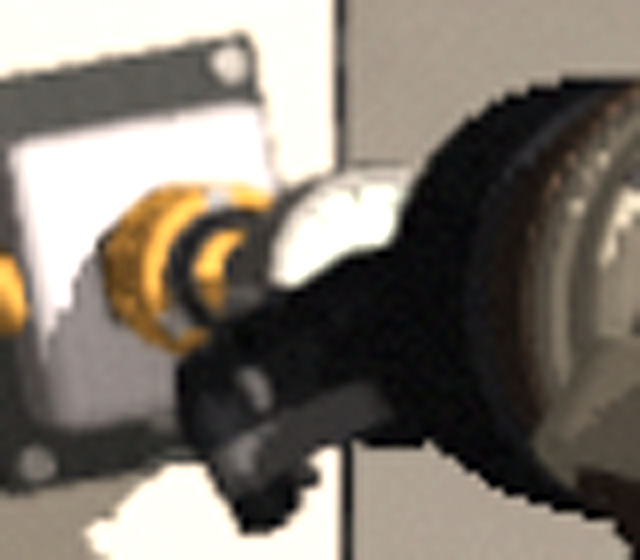

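```bash
python3 -c "
from h import *
p=bot.get_obs()['ee_pos'];u=np.array([.866,.5,0])
for r in (227.2,228.2,229.2):
  print('mouth',onz('wrist',(318.9,r),.102)-.015*u)
print('dial',onz('wrist',(318.9,320.4),p[2]+.0518),p)
print('bezel far/near mid',(onz('wrist',(318.9,180+245/2.8),p[2]+.0518)+onz('wrist',(318.9,180+530/2.8),p[2]+.0518))/2)
im=cv2.imread('pics/w10.png')
cv2.imwrite('pics/w10c.png',cv2.convertScaleAbs(cv2.resize(im[180:280,250:390],None,fx=5.5,fy=5.5,interpolation=cv2.INTER_CUBIC),alpha=1.5))
"
```

```text
mouth [ 0.53372676 -0.31264947  0.102     ]
mouth [ 0.53315271 -0.31298119  0.102     ]
mouth [ 0.53257778 -0.31331342  0.102     ]
dial [ 0.53483244 -0.31175852  0.19955849] [ 0.53434955 -0.312089    0.14775849]
bezel far/near mid [ 0.53474972 -0.31180637  0.19955849]
```

View pics/w10c.png

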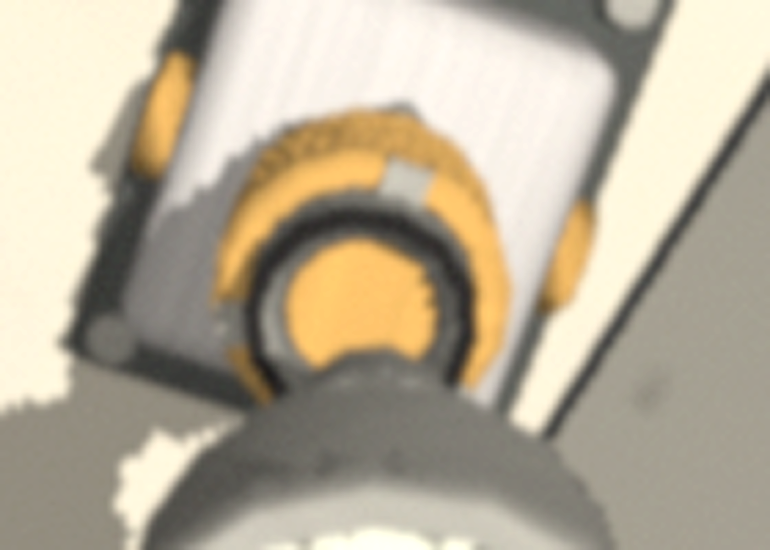

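Wrist and scene views agree: shift 1.7 mm along +tool y. Then descend gradually.

```bash
python3 -m pendant '[[0,0.007,0,0,0,0,0.65],[0,0,0,0,0,0,0.65],[0,0,0.012,0,0,0,0.65],[0,0,0.012,0,0,0,0.65],[0,0,0,0,0,0,0.65]]' 70; python3 -c "
from h import *
need((.5328,-.3130,.134),(180,0,-60))
im=bot.camera('scene')[:,:,::-1]
cv2.imwrite('pics/s13.png',cv2.convertScaleAbs(cv2.resize(im[140:215,380:455],None,fx=8,fy=8,interpolation=cv2.INTER_CUBIC),alpha=1.7))"
```

```text
time: 16.35
ee_pos: [0.5329, -0.3133, 0.142]
tcp_rot: [-179.9, -0.1, -60.0]
wrist_force: [-0.0, -0.0, -1.6]
opening: 0.0421
t 16.35 pos [ 0.5329 -0.3133  0.142 ] rpy [-1.7987e+02 -1.1000e-01 -6.0030e+01] F [-0.  -0.  -1.6] open 0.0421
shift [-0.0014 -0.0003  0.0318] turn [-0.0007 -0.0006 -0.0002]
```

View pics/s13.png

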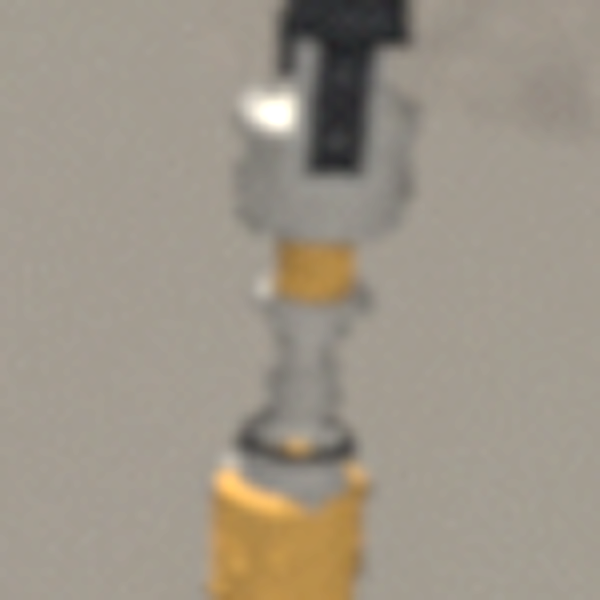

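```bash
for k in 1; do python3 -m pendant '[[0,0,0.02,0,0,0,0.65],[0,0,0,0,0,0,0.65]]' 70; done; python3 -m pendant '[[0,0,0.02,0,0,0,0.65],[0,0,0,0,0,0,0.65]]' 70; python3 -m pendant '[[0,0,0.02,0,0,0,0.65],[0,0,0,0,0,0,0.65]]' 70
```

```text
time: 16.6
ee_pos: [0.533, -0.3133, 0.1367]
tcp_rot: [-179.9, -0.1, -60.0]
wrist_force: [-0.2, -0.1, -2.1]
opening: 0.0416
time: 16.8
ee_pos: [0.5329, -0.3133, 0.1311]
tcp_rot: [-179.9, -0.1, -60.0]
wrist_force: [0.4, 0.2, -1.9]
opening: 0.0418
time: 17.0
ee_pos: [0.5333, -0.3134, 0.1265]
tcp_rot: [-179.8, -0.2, -60.0]
wrist_force: [-0.6, 0.5, -2.1]
opening: 0.0417
```

The plug is about 8 mm into the bore with no side force. Continuing.

```bash
python3 -m pendant '[[0,0,0.016,0,0,0,0.65],[0,0,0,0,0,0,0.65]]' 70; python3 -m pendant '[[0,0,0.016,0,0,0,0.65]]' 70; python3 -m pendant '[[0,0,0.014,0,0,0,0.65]]' 70
```

```text
time: 17.2
ee_pos: [0.5336, -0.3135, 0.1231]
tcp_rot: [-179.8, -0.2, -60.0]
wrist_force: [0.1, 0.2, -2.5]
opening: 0.0418
time: 17.3
ee_pos: [0.5338, -0.3134, 0.1199]
tcp_rot: [-179.7, -0.3, -60.0]
wrist_force: [-1.8, 2.7, 8.9]
opening: 0.0415
time: 17.4
ee_pos: [0.5339, -0.3132, 0.117]
tcp_rot: [-179.7, -0.3, -60.0]
wrist_force: [-2.3, 2.9, 9.1]
opening: 0.0421
```

```bash
python3 -m pendant '[[0,0.002,0.012,0,0,0,0.65]]' 70; python3 -m pendant '[[0,0.002,0.012,0,0,0,0.65]]' 70; python3 -m pendant '[[0,0,0.012,0,0,0,0.65]]' 70
```

```text
time: 17.5
ee_pos: [0.5338, -0.3132, 0.115]
tcp_rot: [-179.6, -0.3, -60.0]
wrist_force: [-1.9, 3.3, 8.9]
opening: 0.0419
time: 17.6
ee_pos: [0.5336, -0.3133, 0.1131]
tcp_rot: [-179.6, -0.4, -60.0]
wrist_force: [-1.1, 2.8, 8.9]
opening: 0.0415
time: 17.7
ee_pos: [0.5339, -0.3131, 0.1114]
tcp_rot: [-179.5, -0.5, -60.0]
wrist_force: [-1.9, 3.8, 9.6]
opening: 0.0416
```

```bash
python3 -m pendant '[[0,0.001,0.01,-0.003,-0.002,0,0.65]]' 70; python3 -m pendant '[[0,0.001,0.01,-0.001,-0.001,0,0.65]]' 70; python3 -m pendant '[[0,0,0.01,0,0,0,0.65]]' 70
```

```text
time: 17.8
ee_pos: [0.5339, -0.3132, 0.1102]
tcp_rot: [-180.0, -0.2, -60.0]
wrist_force: [-2.6, 2.5, 9.0]
opening: 0.042
time: 17.9
ee_pos: [0.534, -0.3132, 0.109]
tcp_rot: [179.9, -0.1, -60.0]
wrist_force: [-2.8, 2.2, 9.6]
opening: 0.0419
time: 18.0
ee_pos: [0.5344, -0.3133, 0.1075]
tcp_rot: [180.0, -0.1, -59.9]
wrist_force: [-1.0, 0.7, 4.2]
opening: 0.0419
```

```bash
python3 -m pendant '[[0,0.001,0.007,0,0,0,0.65]]' 70; python3 -m pendant '[[0,0.001,0.007,0,0,0,0.65]]' 70;  python3 -c "
from h import *
im=bot.camera('scene')[:,:,::-1]
cv2.imwrite('pics/s14.png',cv2.convertScaleAbs(cv2.resize(im[150:235,380:455],None,fx=7,fy=7,interpolation=cv2.INTER_CUBIC),alpha=1.7))"
```

```text
time: 18.1
ee_pos: [0.5345, -0.3134, 0.107]
tcp_rot: [-180.0, -0.2, -59.9]
wrist_force: [-3.1, 3.3, 13.4]
opening: 0.042
time: 18.2
ee_pos: [0.5345, -0.3133, 0.107]
tcp_rot: [-179.9, -0.3, -59.9]
wrist_force: [-3.3, 3.6, 14.2]
opening: 0.0416
```

View pics/s14.png

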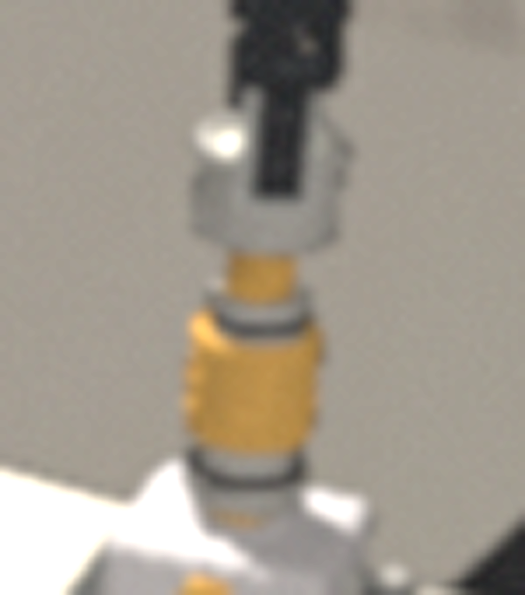

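The sleeve has sprung up: its top is back near the seal and the lower barrel shows again. Force rose steeply to 14 N. I'll do a gentle tug to check the lock, relax, then release.

```bash
python3 -m pendant '[[0,0,0,0,0,0,0.65],[0,0,-0.007,0,0,0,0.65]]' 70; python3 -m pendant '[[0,0,-0.007,0,0,0,0.65]]' 70; python3 -m pendant '[[0,0,0,0,0,0,0.65]]' 70; python3 -m pendant '[[0,0,0,0,0,0,0.5],[0,0,0,0,0,0,0.3],[0,0,0,0,0,0,0],[0,0,0,0,0,0,0],[0,0,0,0,0,0,0]]' 20
```

```text
time: 18.45
ee_pos: [0.534, -0.3132, 0.1081]
tcp_rot: [-179.9, -0.2, -59.9]
wrist_force: [1.8, -3.1, -18.3]
opening: 0.0414
time: 18.55
ee_pos: [0.5337, -0.3133, 0.1081]
tcp_rot: [180.0, -0.2, -59.9]
wrist_force: [3.7, -2.9, -14.4]
opening: 0.0417
time: 18.65
ee_pos: [0.5338, -0.3134, 0.1076]
tcp_rot: [180.0, -0.2, -59.9]
wrist_force: [-0.7, 0.6, 2.3]
opening: 0.0416
time: 19.15
ee_pos: [0.5344, -0.3134, 0.1098]
tcp_rot: [-179.9, -0.3, -59.9]
wrist_force: [0.1, 0.3, -0.3]
opening: 0.0852
```

The plug held against about 18 N of pull, so it is locked. Retreating straight up and checking.

```bash
python3 -m pendant '[[0,0,-0.06,0,0,0,0],[0,0,-0.12,0,0,0,0],[0,0,-0.12,0,0,0,0],[0,0,-0.12,0,0,0,0],[0,0,-0.1,0,0,0,0],[0,0,0,0,0,0,0],[0,0,0,0,0,0,0]]' ; python3 -c "
from h import *
need((.5,-.3,.2))
im=bot.camera('scene')[:,:,::-1]
cv2.imwrite('pics/s15.png',im)
cv2.imwrite('pics/s15c.png',cv2.convertScaleAbs(cv2.resize(im[150:235,380:455],None,fx=7,fy=7,interpolation=cv2.INTER_CUBIC),alpha=1.7))
cv2.imwrite('pics/t15.png',bot.camera('top')[:,:,::-1])"
```

```text
time: 19.85
ee_pos: [0.5333, -0.3125, 0.2455]
tcp_rot: [-179.9, -0.3, -59.9]
wrist_force: [0.1, 0.2, -0.5]
opening: 0.0856
t 19.85 pos [ 0.5333 -0.3125  0.2455] rpy [-179.89   -0.31  -59.93] F [ 0.1  0.2 -0.5] open 0.0856
shift [-0.1109  0.0905  0.1811] turn [-0.001  -0.0015  0.1671]
```

View pics/s15c.png

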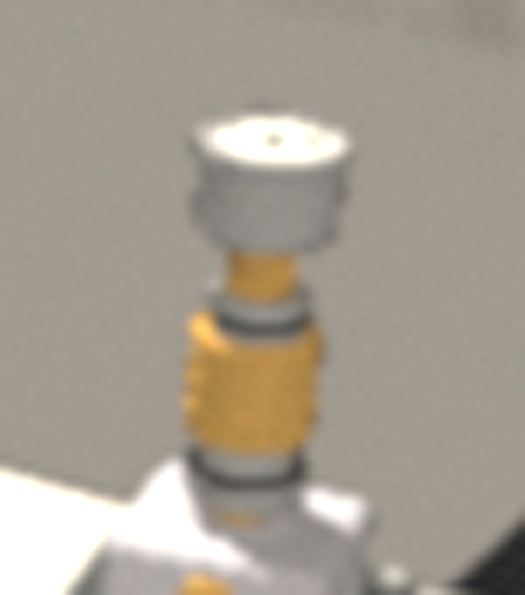

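View pics/t15.png

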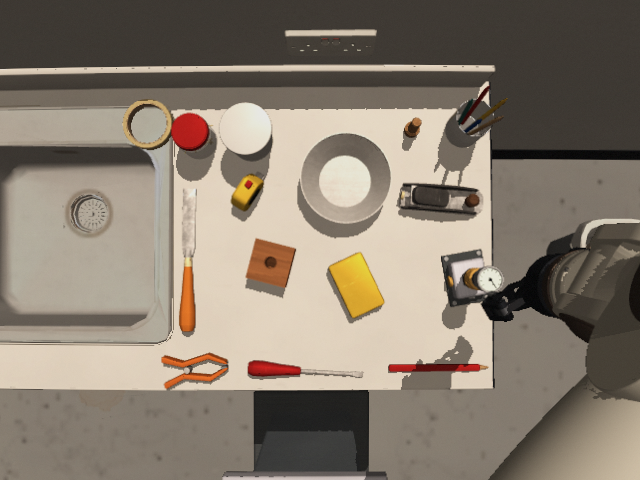

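The gauge stands upright with its shoulder on the seal and the sleeve forward. Everything else is where it was, and the hand is clear.

```bash
python3 -c "
from workcell import bot
print(bot.job_done())"
```

```text
the job is handed in; nothing more can be done
None
```

The gauge is fitted and locked in the coupler, and I handed the job in at about 20 s of the 58 s allowed.

- **Sleeve:** I drew it down about 10.8 mm, until the force rose to about 18 N on the stop. It stayed back when I let go.
- **Gauge:** I lifted it from the rack and pushed the plug in at about 9 N. At the end of travel the sleeve sprang up and the force rose to about 14 N, under the 30 N that crushes the seal.
- **Lock check:** The gauge held against a pull of about 18 N before I released it.
- **Last pictures:** They show the gauge upright, the sleeve forward, the hand clear and the other things on the bench not visibly moved.

**What disagreed:**
- **Finger height:** The cameras showed the fingertips 30 to 50 mm higher than the reported tool position implied. I therefore set the grip heights by eye and by feel.
- **Opening readings:** The finger opening read 2 to 3.5 mm less than the known diameters when gripping.
- **Joint limit:** The last joint reached its 180° end stop on the way to the gauge, so I turned to a different yaw.

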